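Rinse the stirring rod and hold its draining board out over the tray

TASK

Take the orange-handled stirring rod from the test-tube rack, dip its yellow tip into the blue rinse beaker to below half the beaker's depth, and stand it in the square socket of the white draining board. Then slide the board (do not lift it) straight out along its blue stand, over the tray, until its red line is at the stand's outer edge; it is now out of balance, so keep hold of it and finish while still holding it level, the rod still in its socket. Do not upset the beaker or disturb the vials, the jar or the clear cup.

Things in the scene. Friction and masses are not known exactly. Their poses are not given: they have to be found in the camera images.
- rod: Stirring rod, 160 mm long, about 70 g, standing upright in one of the rack's cells. Origin at the centre of its foot (the yellow tip), z up along the rod. Yellow tip 15 mm in diameter up to 22 mm, steel shaft 12 mm in diameter, orange round handle 20 mm in diameter from 105 to 160 mm above the foot: grip it there.
- rack: White test-tube rack, fixed, 100 (x) x 70 (y) x 60 mm high, origin at the centre of its underside, z up. Six 22 mm square cells at x = -30, 0, 30 and y = -16, 16 mm; their floor is 6 mm above the table. The rod and two vials stand in three of them.
- beaker: Blue open round rinse beaker, loose, rim radius 38 mm, 80 mm high, wall 4 mm, narrowing a little to the foot. Empty. Origin at the centre of its underside, z up.
- stand: Fixed blue-topped stand, 300 (x) x 120 (y) mm, top 45 mm above the table. Origin at the centre of its underside, z up; its x axis points outward, the way the board is slid.
- stand_edge (a point): Middle of the top of the stand's outer edge (stand x = 150 mm, z = 45 mm), axes as the stand's.
- board: White board loose on the stand, 300 (x) x 100 (y) x 12 mm, 0.65 to 0.95 kg. Origin at the centre of its underside, x to the outer end. On top: green fin at x = -120, aluminium socket block 46 x 46 x 42 at x = 120, dark steel weight 28 x 36 x 28 mm at x = 75. It starts overhanging the edge by 10 to 50 mm and lies safely; with its red line at the edge it tips as soon as it is let go.
- board_mark (a point): Middle of the red line (4 mm wide) that runs across the board's top at board x = -10 mm, 12 mm above the underside. The board is far enough out when this lies above the stand's outer edge.
- board_fin (a point): Middle of the top of the green gripping fin. The fin is 16 mm thick along the board's x, 50 mm wide along its y and rises 45 mm above the board's top.
- board_cell (a point): Centre of the mouth of the socket: a 23 mm square opening, its sides along the board's axes, chamfered 3 mm at the mouth and 42 mm deep, its floor being the board's top.
- tray: Grey drain tray, fixed on the table beyond the stand's edge, 150 (x) x 140 (y) x 20 mm high. Origin at the centre of its underside. The board passes above it.
- vial_a: Glass vial with a metal cap in the rack, 19 mm in diameter, 76 mm high, loose. Origin at its foot. Leave alone.
- vial_b: Glass vial with a blue cap in the rack, 19 mm in diameter, 76 mm high, loose. Origin at its foot. Leave alone.
- jar: Jar with a red lid, 50 mm in diameter, 85 mm high, loose. Origin at the centre of its underside. Leave alone.
- cup: Clear empty plastic cup, 72 mm in diameter, 60 mm high, loose. Origin at the centre of its underside. Leave alone.
There are look-alikes about, which are no part of the job. What is shaped like the rod but black is not meant. Leave any purple or turquoise look-alike of the rack alone.

How it is judged:
By the outcome, as a careful person would: the job done as asked, in the order asked, and still so for the second after the job is handed in, while the arm keeps its last pose, push and grip.
It also fails if it takes over 67 s, if anything falls off the work surface, if the arm or the gripper's body presses on something with over 40 N, if the wrist force passes 120 N, or if a joint passes its speed limit or range.

ROBOT

A 6-joint arm with a two-finger parallel gripper is mounted at the origin on the work surface. World frame = base frame: x ahead of the robot, y to its left, z up, the work surface at z = 0. Lengths are in mm, angles in degrees, forces in N, time in s.
With the tool pointing down it reaches from about 325 to 900 mm from the base axis. Payload 6.1 kg.
Tool frame: the origin (TCP) lies at the very end of the fingers, on their centre line; the grasp point (between the pads) lies 19 mm behind it; z points along the fingers, y is the line along which they close (so a half turn about z gives the same grasp; the last joint's range is limited). The gripper opens to 87 mm and grips with 3 to 60 N. Pads are 19 mm wide; open, the fingers measure 117 mm over their backs; the gripper's body (75 mm by 190 mm) begins 51 mm behind the grasp point.
Start: joints at [68.463, 12.628, 87.462, -0, 79.91, -7.225], TCP at [154.505, 605.594, 222.538] pointing down, gripper open.
Joint ranges: [-170.65, 170.65], [-52.31, 119.04], [5.05, 147.46], [-71.25, 251.25], [11.57, 151.72], [-153.62, 153.62]. Speed limits (degrees/s): [147.25, 147.25, 172.46, 180, 180, 180].

INTERFACE

Orientations are given as a 3x3 rotation matrix whose columns are the frame's x, y, z axes.
In Python, from plant import ctrl gives the robot as it stands. The module is installed in compiled form; this text tells all that it offers. Calls block until the motion is done:
- ctrl.move_pose(position, orientation): joint-space move of the TCP to a pose.
- ctrl.line_to(position, ori=None, rate=150): straight line of the TCP; ori=None keeps the orientation; rate is the mean speed in mm/s.
- ctrl.move_j(angles): joint-space move.
- ctrl.open_gripper() and ctrl.grab(): open the fingers fully, or close them until they stop; the grip force is fixed at half the most.
- ctrl.sleep(seconds).
- ctrl.ik(position, orientation): joint angles nearest the present ones, or None.
- ctrl.grab_frame(name): name is "scene" or "top"; returns the picture (420x560x3 uint8, red, green, blue); there is no depth.
- ctrl.camera_params(name): a dict with "vfov" (degrees; the focal length in pixels is half the picture's height over the tangent of half this angle, whatever the lens; pixels are square), "cx", "cy" (the principal point, pixels), "rvec" (rotation vector, rad) and "tvec" (3), from world to camera coordinates, as OpenCV has them. Camera axes: x right, y down, z forward; pixel columns grow to the right and rows downward; lengths in mm; the calibration is good to about 2 mm. A picture is of the moment at which its call begins. camera_params takes no time and is no camera call.
A pose or a line that the arm cannot do raises ctrl.PlanningError and nothing moves.
- ctrl.sign_off(): hands the job in; it is judged then, once.
Readings, each from a call of its own:
- ctrl.read_time_s(): time.
- ctrl.read_joint_pos(): joint angles.
- ctrl.read_joint_velocities(): joint speeds.
- ctrl.read_joint_torque(): joint torques, N m.
- ctrl.read_position(): TCP position.
- ctrl.read_tcp_rot(): TCP orientation.
- ctrl.read_ft_force(): force on the tool from outside, world axes, zero at the start.
- ctrl.read_ft_torque(): the same for the moment, N m.
- ctrl.read_gripper_width(): finger opening in mm.
- ctrl.read_grip_force(): force on a finger pad.
Only numpy, scipy, OpenCV 4.12 (cv2) and the standard library are available. Lean on these libraries where they do the work, as an engineer would, in place of code of your own. Each camera call takes 0.05 s, during which the arm holds its last target. There are 200 camera calls.

## Working session

There is one attempt and no reset: what is moved stays moved. The work goes in short steps, each a Python script; the robot and the scene stay as the last script left them, time stands still between calls to the robot, and variables do not carry over. Pictures are saved under pics/ and viewed, at most 10 in all, crops included, and the job is handed in when it is done.

```bash
mkdir -p pics; ls
python3 - <<'E'
from plant import ctrl
import cv2
for n in("scene","top"):
    f=ctrl.grab_frame(n); cv2.imwrite(f"pics/{n}0.png",cv2.cvtColor(f,cv2.COLOR_RGB2BGR)); print(n,ctrl.camera_params(n))
E
```

```text
pics
scene {'vfov': 43.884091276231295, 'cx': 278.7410474182976, 'cy': 203.3235067603433, 'rvec': array([ 1.21523754,  2.43529414, -0.81172543]), 'tvec': array([ 349.61107195, -377.81939396, 1515.44178043])}
top {'vfov': 43.907408056713145, 'cx': 284.1811751707459, 'cy': 214.20234957199884, 'rvec': array([ 2.14250391, -2.14647308,  0.12578563]), 'tvec': array([  67.42371341,  629.9310805 , 1303.16532081])}
```

View pics/scene0.png

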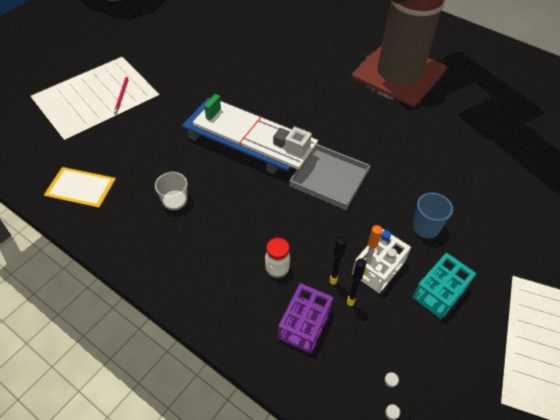

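View pics/top0.png

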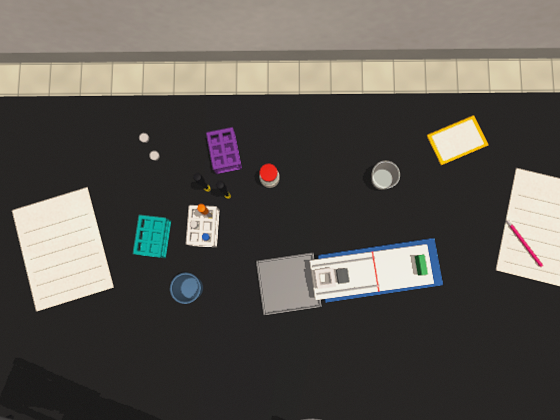

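Rod candidates are the orange handle in the white rack (scene 375,236; top 201,209) and two black look-alikes (scene 338,245 and 357,268). Orange in the white rack fits the description; the purple and turquoise racks are decoys. I'll confirm this with an enlarged crop.

```bash
cat > h.py <<'E'
import numpy as np, cv2
from plant import ctrl
def cam(n):
    p=ctrl.camera_params(n); f=210/np.tan(np.radians(p['vfov']/2))
    K=np.array([[f,0,p['cx']],[0,f,p['cy']],[0,0,1]]); R=cv2.Rodrigues(p['rvec'])[0]
    return K,R,np.array(p['tvec'],float)
def ray(n,uv):
    K,R,t=cam(n); return -R.T@t, R.T@np.linalg.inv(K)@np.array([uv[0],uv[1],1.])
def onz(n,uv,z):
    c,d=ray(n,uv); return c+d*(z-c[2])/d[2]
def proj(n,P):
    K,R,t=cam(n); return cv2.projectPoints(np.array(P,float).reshape(-1,1,3),cv2.Rodrigues(R)[0],t,K,None)[0].reshape(-1,2)
def tri(uv1,uv2):  # scene, top -> point, gap
    (c1,d1),(c2,d2)=ray('scene',uv1),ray('top',uv2); d1/=np.linalg.norm(d1); d2/=np.linalg.norm(d2)
    s=np.linalg.lstsq(np.c_[d1,-d2],c2-c1,rcond=None)[0]; a,b=c1+s[0]*d1,c2+s[1]*d2
    return (a+b)/2,np.linalg.norm(a-b)
def blobs(img,lo,hi,box=None,amin=8):
    m=cv2.inRange(cv2.cvtColor(img,cv2.COLOR_RGB2HSV),np.array(lo),np.array(hi))
    if box: k=np.zeros_like(m); x0,y0,x1,y1=box; k[y0:y1,x0:x1]=1; m*=k
    cs=[c for c in cv2.findContours(m,cv2.RETR_EXTERNAL,cv2.CHAIN_APPROX_NONE)[0] if len(c)>=amin]
    return m,sorted(cs,key=cv2.contourArea,reverse=True)
def save(n,img,box=None,k=1):
    if box: x0,y0,x1,y1=box; img=img[y0:y1,x0:x1]
    img=cv2.resize(img,None,fx=k,fy=k,interpolation=cv2.INTER_CUBIC); cv2.imwrite(f'pics/{n}.png',cv2.cvtColor(img,cv2.COLOR_RGB2BGR))
E
python3 - <<'E'
from h import *
np.set_printoptions(precision=1,suppress=True)
s=ctrl.grab_frame('scene');t=ctrl.grab_frame('top')
for n in('scene','top'): print(n,ray(n,(280,210))[0])
A={'orange':((8,150,120),(18,255,255)),'green':((50,120,40),(75,255,255)),'red':((0,120,100),(6,255,255)),'blue':((104,150,40),(118,255,255))}
for k,(lo,hi) in A.items():
  for n,i in(('scene',s),('top',t)):
    for c in blobs(i,lo,hi)[1][:5]: print(k,n,np.array(cv2.minAreaRect(c)[0]),np.array(cv2.minAreaRect(c)[1]),cv2.minAreaRect(c)[2],cv2.boundingRect(c))
a=cv2.resize(s[215:305,320:410],(400,400),interpolation=2);b=cv2.resize(t[170:250,165:245],(400,400),interpolation=2)
a2=cv2.resize(t[230:320,250:450],(800,360)[:2],interpolation=2)[:200] 
save('crop1',np.hstack([a,b]))
save('crop2',t,(250,230,450,320),4)
E
```

```text
scene [1195.7  435.3  970.7]
top [ 450.6   44.2 1376.4]
orange scene [374.9 236.5] [ 9.6 23.7] 12.094757080078125 (369, 225, 13, 24)
orange top [202.5 209. ] [12.   7.8] 45.0 (197, 204, 11, 11)
green scene [212.6 105.7] [13.8 24.6] 40.601295471191406 (205, 93, 16, 26)
green top [420.6 264.5] [19.2  8.9] 80.53767395019531 (415, 255, 12, 20)
red scene [369.1  72.9] [46.3 32.4] 77.47119140625 (353, 47, 38, 46)
red scene [278. 248.] [22. 22.] 90.0 (267, 237, 23, 23)
red scene [429.1  59.9] [2.4 5.4] 68.19859313964844 (427, 59, 6, 4)
red scene [250.4 128.9] [ 0.8 20.6] 39.80556869506836 (244, 121, 14, 17)
red scene [240.5 141.3] [1.1 5.4] 21.801406860351562 (240, 139, 3, 6)
red top [268. 172.] [17. 17.] 45.0 (259, 163, 19, 19)
red top [374.5 268. ] [32.4  1. ] 80.53767395019531 (372, 252, 6, 33)
blue scene [235.6 146.6] [110.  39.] 40.77777099609375 (182, 97, 108, 74)
blue scene [13.5  7. ] [14. 27.] 90.0 (0, 0, 28, 15)
blue scene [386.  234.5] [9. 8.] 90.0 (382, 230, 9, 10)
blue top [379.9 269.5] [ 48.2 119.4] 81.46923065185547 (318, 238, 125, 65)
blue top [205.  236.5] [5. 6.] 90.0 (202, 234, 7, 6)
```

View pics/crop1.png

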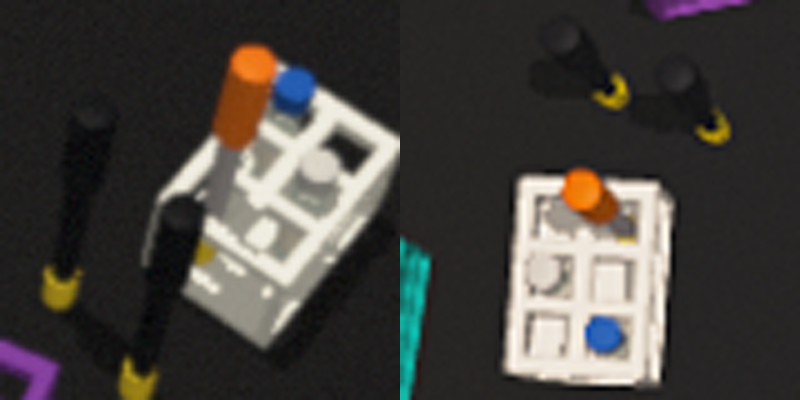

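View pics/crop2.png

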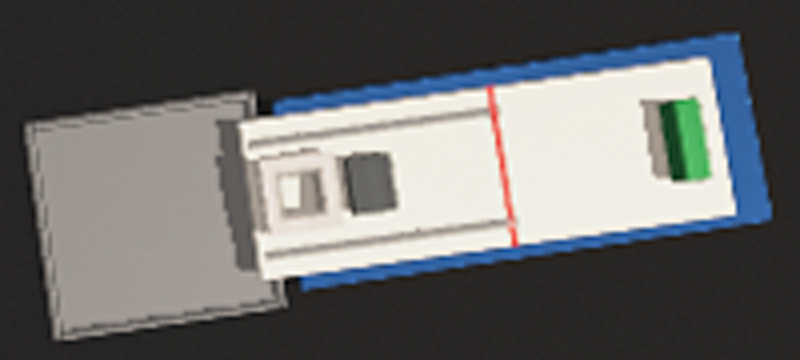

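The orange rod stands alone in one of the white rack's cells at the black-rod end, with the handle top at about scene (376.7,229.4) and top (201.6,208). The black ones are decoys standing free beside the rack. The board's socket is at top (325,278), its fin top at (422.5,264.5) and the red line at x≈374.

Run:
```python
from h import *
np.set_printoptions(precision=1,suppress=True)
p,g=tri((376.7,229.4),(201.6,208)); print('rod top',p,g,onz('top',(201.6,208),166))
c=lambda x,y:(250+x/4,230+y/4); r=lambda x,y:(165+(x-400)/5,170+y/5)
B=np.array([onz('top',c(*q),57) for q in((240,122),(262,278),(712,58),(735,214))])
print('board oT,oB,iT,iB\n',B,'len',np.linalg.norm(B[0]-B[2]),np.linalg.norm(B[1]-B[3]),'wid',np.linalg.norm(B[0]-B[1]),np.linalg.norm(B[2]-B[3]))
S=np.array([onz('top',c(*q),45) for q in((275,100),(303,290),(740,34),(771,218))])
print('stand\n',S,np.linalg.norm(S[0]-S[2]),np.linalg.norm(S[1]-S[3]),np.linalg.norm(S[0]-S[1]),np.linalg.norm(S[2]-S[3]))
for n,A in(('board',B),('stand',S)):
    d=A[:2].mean(0)-A[2:].mean(0); e=A[1]-A[0]+A[3]-A[2]; print(n,'yaw',np.degrees(np.arctan2(d[1],d[0])),'perp',np.degrees(np.arctan2(e[1],e[0])),A.mean(0))
print('red',onz('top',c(491,88),57),onz('top',c(515,246),57))
print('fin',onz('top',c(691,138),102),'socket',onz('top',c(300,193),99))
d=(B[:2].mean(0)-B[2:].mean(0))/300; m=B.mean(0); print('fin,socket from board',m-120*d,m+120*d)
print('rack',[onz('top',r(*q),60) for q in((518,175),(662,182),(655,382),(503,372))])
for q,z in(((568,37),160),((683,77),160),((610,92),5),((714,128),5)): print('black',z,onz('top',r(*q),z))
t=ctrl.grab_frame('top');s=ctrl.grab_frame('scene')
for n,i,bx in(('top',t,(160,265,215,315)),('scene',s,(405,185,460,245))):
    m,cs=blobs(i,(98,70,50),(115,255,255),bx); k=cs[0]; print(n,cv2.minEnclosingCircle(k),cv2.boundingRect(k),cv2.fitEllipse(k))
save('crop3',np.hstack([cv2.resize(t[260:320,155:215],(400,400),interpolation=2),cv2.resize(s[185:245,400:460],(400,400),interpolation=2)]))
```

```text
rod top [629.6 260.2 159.3] 0.7977393278150879 [628.8 258.7 166. ]
board oT,oB,iT,iB
 [[ 510.1    0.9   57. ]
 [ 412.9  -12.1   57. ]
 [ 549.9 -297.    57. ]
 [ 452.3 -307.7   57. ]] len 300.6111803035381 298.21603723266503 wid 98.03457697331876 98.17738133125992
stand
 [[ 524.5  -21.8   45. ]
 [ 405.1  -38.3   45. ]
 [ 566.1 -318.5   45. ]
 [ 449.8 -333.4   45. ]] 299.51761147803927 298.4162019559829 120.59200898066013 117.23472175786875
board yaw 97.60262934629553 perp -173.06868609379623 [ 481.3 -154.    57. ]
stand yaw 98.29225374912777 perp -172.4231870714738 [ 486.4 -178.    45. ]
red [ 531.2 -157.5   57. ] [ 432.6 -170.1   57. ]
fin [ 497.9 -270.9  102. ] socket [465.1 -33.8  99. ]
fin,socket from board [ 497.1 -272.7   57. ] [465.4 -35.2  57. ]
rack [array([652.3, 311.1,  60. ]), array([648.4, 237. ,  60. ]), array([545.9, 238.9,  60. ]), array([551.1, 316.3,  60. ])]
black 160 [703.5 268.4 160. ]
black 160 [683.9 213.2 160. ]
black 5 [705.5 273.8   5. ]
black 5 [685.8 217.6   5. ]
top ((185.81817626953125, 288.2727355957031), 16.509557723999023) (170, 272, 33, 32) ((185.45672607421875, 287.709228515625), (30.34784698486328, 32.156288146972656), 76.48353576660156)
scene ((431.7950744628906, 215.31967163085938), 23.80766487121582) (413, 192, 41, 46) ((431.5881652832031, 213.72549438476562), (36.08224105834961, 48.190696716308594), 25.067977905273438)
```

View pics/crop3.png

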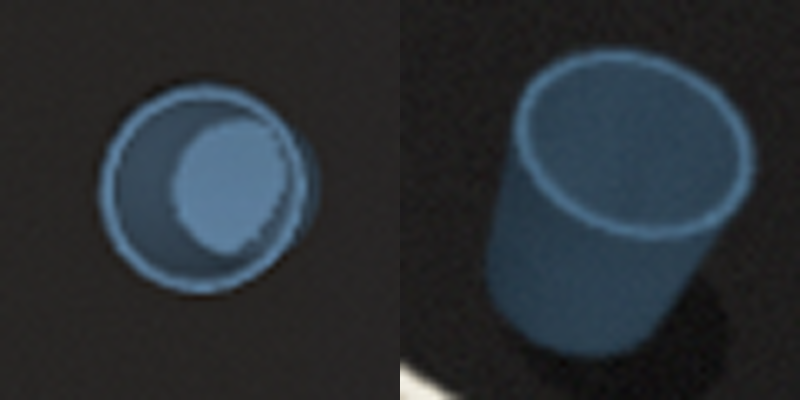

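The beaker rim is centred at top (185.3,288.2). Rod, board, stand and red line agree with the given sizes and heights, so I'll go above the rod, look once from close by and then grip.

```bash
cat >> h.py <<'E'
YAW=98.1; a=np.radians(YAW); DX=np.array([np.cos(a),np.sin(a),0])  # board x
def ori(s=1): y=s*DX; z=np.array([0,0,-1.]); return np.c_[np.cross(y,z),y,z]
E
python3 - <<'E'
from h import *
np.set_printoptions(precision=1,suppress=True)
b=onz('top',(185.3,288.2),80); print('beaker',b, proj('scene',[b]), 'expect ~',400+635*.15,185+145*.15)
print(ctrl.read_tcp_rot())
for s in(1,-1):
  for p in((629,259,260),(629,259,127),(b[0],b[1],141),(465,-34.5,178),(497.5,-272,62),(497.5-19,-272+134,62)): print(s,p,ctrl.ik(p,ori(s)))
E
```

```text
beaker [441.2 310.2  80. ] [[434.6 204.4]] expect ~ 495.25 206.75
[[-1.   0.2 -0. ]
 [ 0.2  1.  -0. ]
 [ 0.  -0.  -1. ]]
1 (629, 259, 260) [ 15.7  19.   75.7  -0.   85.3 -82.4]
1 (629, 259, 127) [ 15.7  24.4  83.3  -0.   72.3 -82.4]
1 (np.float64(441.20939289165096), np.float64(310.23149950127265), 141) [ 26.7   5.2 104.9  -0.   69.9 -71.4]
1 (465, -34.5, 178) [ -13.9   -7.5  113.2   -0.    74.3 -112. ]
1 (497.5, -272, 62) [ -36.6   14.6  103.6   -0.    61.8 -134.7]
1 (478.5, -138, 62) [ -25.2    5.8  113.8   -0.    60.4 -123.3]
-1 (629, 259, 260) [15.7 19.  75.7 -0.  85.3 97.6]
-1 (629, 259, 127) [15.7 24.4 83.3 -0.  72.3 97.6]
-1 (np.float64(441.20939289165096), np.float64(310.23149950127265), 141) [ 26.7   5.2 104.9  -0.   69.9 108.6]
-1 (465, -34.5, 178) [-13.9  -7.5 113.2  -0.   74.3  68. ]
-1 (497.5, -272, 62) [-36.6  14.6 103.6  -0.   61.8  45.3]
-1 (478.5, -138, 62) [-25.2   5.8 113.8  -0.   60.4  56.7]
```

Run:
```python
from h import *
np.set_printoptions(precision=1,suppress=True)
O=ori()
ctrl.move_pose((629,259,260),O)
s=ctrl.grab_frame('scene'); save('c4',s,(310,150,450,290),4)
print(ctrl.read_time_s(),ctrl.read_position(),ctrl.read_ft_force())
m,cs=blobs(s,(8,150,120),(18,255,255)); print(cv2.boundingRect(cs[0]), proj('scene',[(629,259,260),(629,259,166),(629,259,111)]))
```

```text
2.4667 [628.4 260.1 260. ] [ 0.4 -0.5 -0.3]
(369, 226, 13, 23) [[385.6 196. ]
 [376.7 226.8]
 [372.1 242.8]]
```

View pics/c4.png

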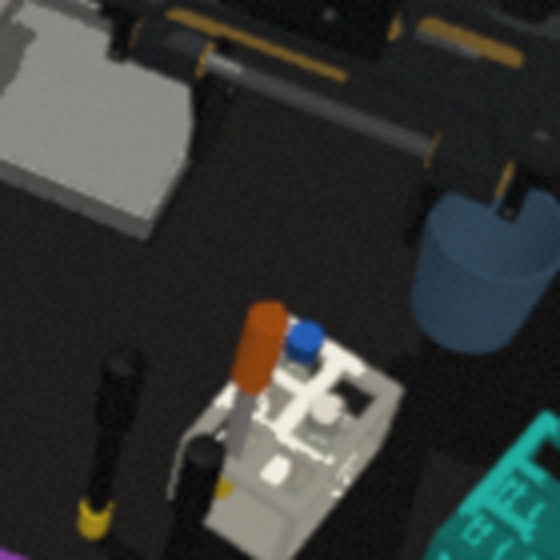

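The open fingertips straddle the orange handle, at scene about (359,187) and (414,209), with the midpoint matching the projected TCP. I'll descend and grip.

Run:
```python
from h import *
np.set_printoptions(precision=1,suppress=True)
ctrl.line_to((629,259,127),rate=120); print(ctrl.read_ft_force())
ctrl.grab(); print('w',ctrl.read_gripper_width(),ctrl.read_grip_force(),ctrl.read_ft_force())
ctrl.line_to((629,259,250),rate=120); print('w',ctrl.read_gripper_width(),ctrl.read_grip_force(),ctrl.read_ft_force(),ctrl.read_position(),ctrl.read_time_s())
s=ctrl.grab_frame('scene');t=ctrl.grab_frame('top')
save('c5',s,(310,130,450,270),4)
print(proj('scene',[(629,259,129),(629,259,151)]))
m,cs=blobs(s,(22,120,80),(32,255,255),(330,170,420,290)); print([(cv2.boundingRect(c),cv2.minAreaRect(c)) for c in cs[:3]])
```

```text
[ 0.3  0.2 -0.9]
w 19.231502160122027 29.935017563402653 [ 0.8 -0.9  0. ]
w 18.99621653224226 29.934833496809006 [-0.3 -0.4 -2. ] [628.4 258.8 248.6] 6.0
[[373.5 237.7]
 [375.4 231.3]]
[((330, 275, 8, 10), ((333.5, 279.5), (9.0, 7.0), 90.0)), ((370, 232, 8, 10), ((373.1499938964844, 237.05001831054688), (7.273237705230713, 8.22192096710205), 18.43494987487793))]
```

View pics/c5.png

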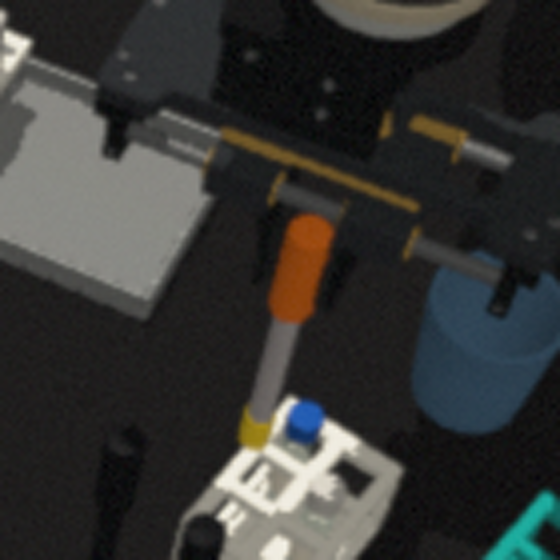

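The rod is held vertical by its handle. The yellow tip is at scene (373,237), 2.5 px below the prediction; the rod top and beaker rim show the same offset, so it is a scene-camera bias. Next I'll dip it and carry it over to the socket.

Run:
```python
from h import *
np.set_printoptions(precision=1,suppress=True)
ctrl.line_to((441,310,250),rate=200)
ctrl.line_to((441,310,143),rate=120); ctrl.sleep(.3); print(ctrl.read_position(),ctrl.read_ft_force())
ctrl.line_to((441,310,250),rate=140)
ctrl.line_to((465,-34.3,245),rate=250); ctrl.sleep(.2)
print(ctrl.read_position(),ctrl.read_gripper_width(),ctrl.read_time_s())
s=ctrl.grab_frame('scene');t=ctrl.grab_frame('top')
save('c6',np.hstack([cv2.resize(s[90:190,250:350],(400,400),interpolation=2),cv2.resize(t[240:320,285:365],(400,400),interpolation=2)]))
P=ctrl.read_position(); P=np.array(P)
print('foot',proj('scene',[P-[0,0,121],P-[0,0,99]]),'socket',proj('scene',[(465.1,-34,99)]))
m,cs=blobs(s,(22,120,80),(32,255,255),(250,90,350,190)); print([(cv2.boundingRect(c),cv2.minAreaRect(c)) for c in cs[:3]])
m,cs=blobs(t,(98,70,50),(115,255,255),(160,265,215,315)); print('beaker now',cv2.boundingRect(cs[0]),cv2.minEnclosingCircle(cs[0]))
```

```text
[441.3 310.2 143.6] [ 0.4  0.4 -0.4]
[465.  -33.5 245. ] 19.20635444808331 11.2167
foot [[299.1 127.2]
 [299.6 120.1]] socket [[298.5 134.9]]
[((295, 121, 8, 9), ((298.5, 125.0), (7.0, 8.0), -0.0))]
beaker now (170, 272, 33, 32) ((185.84146118164062, 288.1036682128906), 16.454008102416992)
```

View pics/c6.png

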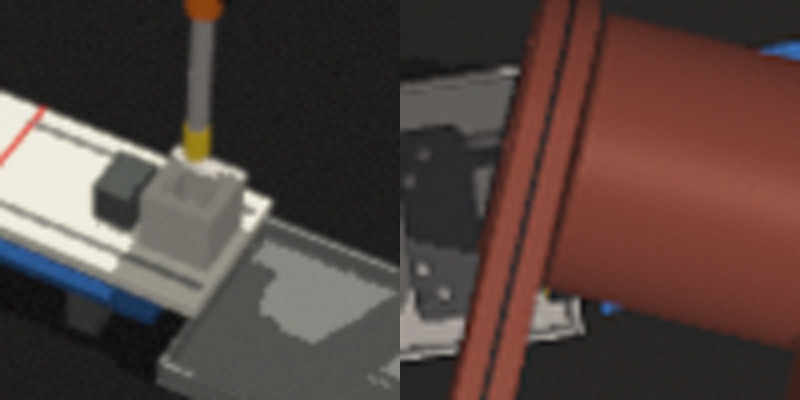

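The tip's foot is at scene (299.2,128.7) and the socket mouth's centre at about (298.3,136). That offset matches the prediction to within half a pixel, and the beaker has not moved. I'll insert it now.

Run:
```python
from h import *
np.set_printoptions(precision=1,suppress=True)
for z in(220,205,190,180):
    ctrl.line_to((465.1,-34.3,z),rate=80); f=ctrl.read_ft_force(); print(z,f,ctrl.read_position())
    if np.linalg.norm(np.array(f))>12: break
```

```text
220 [-0.   0.2 -0.3] [464.6 -34.2 219.1]
205 [ 0.8 -0.1 -0.1] [464.6 -34.2 204.4]
190 [ 0.  -0.4 -0.6] [464.6 -34.2 189.3]
180 [ 0.2 -0.9 -0.8] [464.7 -34.2 179.4]
```

Run:
```python
from h import *
np.set_printoptions(precision=1,suppress=True)
ctrl.line_to((465.1,-34.3,178.5),rate=60); print(ctrl.read_ft_force())
ctrl.open_gripper(); ctrl.line_to((465.1,-34.3,250),rate=150)
ctrl.line_to((497.5,-271.8,200),rate=220); ctrl.sleep(.2)
print(ctrl.read_position(),ctrl.read_time_s(),ctrl.read_ft_force())
s=ctrl.grab_frame('scene');t=ctrl.grab_frame('top')
save('c7',np.hstack([cv2.resize(s[40:180,190:330],(400,400),interpolation=2),cv2.resize(t[210:310,290:390],(400,400),interpolation=2)]))
m,cs=blobs(s,(50,120,40),(75,255,255),(180,80,240,140)); print('fin scene',cv2.boundingRect(cs[0]))
print('fin proj',proj('scene',[(497.5,-271.8,102)]),'tcp',proj('scene',[ctrl.read_position()]))
```

```text
[-0.6 -0.5 -1.1]
[ 497.7 -271.   200.5] 16.35 [ 0.  -0.4 -0.2]
fin scene (205, 94, 15, 25)
fin proj [[212.3  99.4]] tcp [[208.7  67. ]]
```

View pics/c7.png

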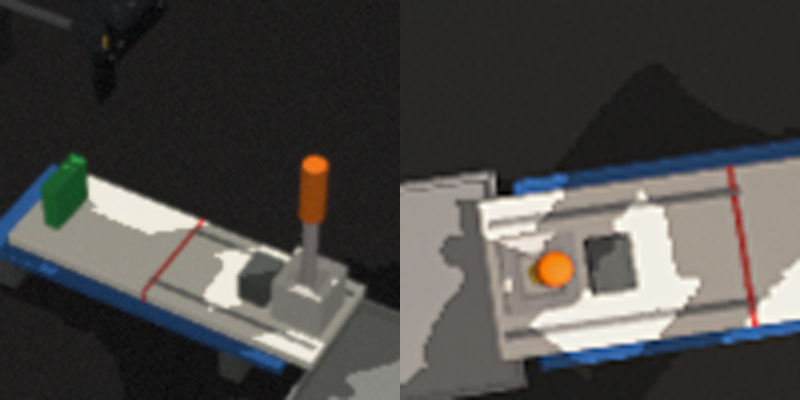

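The rod stands upright in the socket (scene crop 313,160) and the board is undisturbed, with the fin at scene about (212,101). I'll grip the fin and slide the board.

Run:
```python
from h import *
np.set_printoptions(precision=1,suppress=True)
ctrl.line_to((497.5,-271.8,64),rate=120); ctrl.sleep(.2); print(ctrl.read_position(),ctrl.read_ft_force())
ctrl.grab(); print('w',ctrl.read_gripper_width(),ctrl.read_grip_force(),ctrl.read_ft_force(),ctrl.read_ft_torque())
p=np.array([497.5,-271.8,64])
for d in(40,80,120):
    ctrl.line_to(p+DX*d,rate=50); print(d,ctrl.read_position(),ctrl.read_ft_force(),ctrl.read_ft_torque(),ctrl.read_gripper_width())
ctrl.sleep(.3);print(ctrl.read_ft_force(),ctrl.read_time_s())
s=ctrl.grab_frame('scene');t=ctrl.grab_frame('top')
save('c8',np.hstack([cv2.resize(s[60:180,220:340],(400,400),interpolation=2),cv2.resize(t[210:310,280:380],(400,400),interpolation=2)]))
```

```text
[ 498.  -272.1   64.8] [ 0.5 -0.2 -0.1]
w 15.525321733198762 29.992860595230013 [-0.9  4.1  2.2] [ 0.7  0.1 -0.2]
40 [ 492.2 -232.9   64.2] [ 1.1 -4.7 -0.9] [-0.7 -0.1  0. ] 15.839184807544658
80 [ 486.7 -193.2   64.4] [ 0.9 -5.3 -0.2] [-0.9 -0.1  0. ] 15.95513605480086
120 [ 481.3 -153.8   64.6] [ 1.4 -5.1  1.9] [-1.1 -0.2 -0. ] 15.652121348665338
[ 1.  -4.5  1.5] 22.225
```

View pics/c8.png

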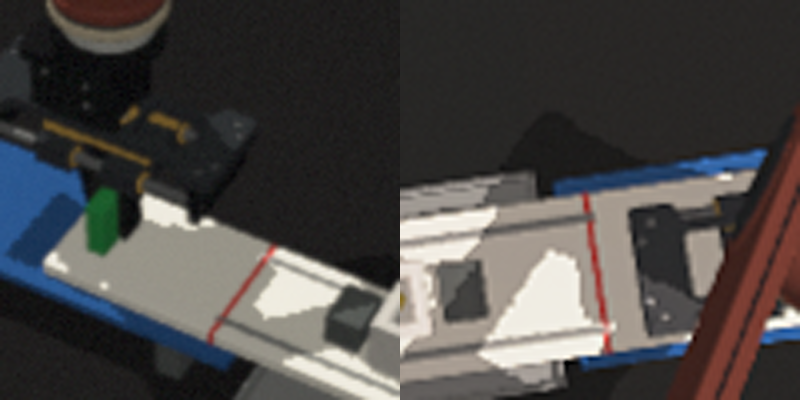

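The red line is at top from (326.3,258.8) to (331.8,298.0), still inboard of the stand edge at about top (319,256)–(325.5,302.7). Computing what remains from these:

Run:
```python
from h import *
np.set_printoptions(precision=1,suppress=True)
t=ctrl.grab_frame('top')
m=cv2.inRange(cv2.cvtColor(t,cv2.COLOR_RGB2HSV),(0,110,60),(6,255,255))|cv2.inRange(cv2.cvtColor(t,cv2.COLOR_RGB2HSV),(174,110,60),(180,255,255))
m[:255]=0;m[300:]=0;m[:,:315]=0;m[:,342:]=0
ys,xs=np.nonzero(m); k=np.polyfit(ys,xs,1); L=[onz('top',(np.polyval(k,y),y),57) for y in(259,298)]; print('red',len(ys),L,[np.polyval(k,y) for y in (259,298)])
# stand outer end: blue pixel outermost column per row near the two corners
b=cv2.inRange(cv2.cvtColor(t,cv2.COLOR_RGB2HSV),(104,130,40),(118,255,255))
for y in list(range(252,260))+list(range(296,305)):
    x=np.nonzero(b[y,300:345])[0]; print(y,x.min()+300 if len(x) else None,end='; ')
E0=np.array([464.9,-29.8,45])
print('\nremaining along board x',[(E0-l)@DX for l in L], 'plan', [ (E0-np.mean(L,0))@DX])
```

```text
red 58 [array([513.8, -39.2,  57. ]), array([416.6, -52.8,  57. ])] [np.float64(325.8964071410356), np.float64(331.8047272916013)]
252 336; 253 329; 254 322; 255 319; 256 318; 257 318; 258 318; 259 None; 296 None; 297 340; 298 334; 299 326; 300 325; 301 325; 302 326; 303 None; 304 None; 
remaining along board x [np.float64(16.15661124420371), np.float64(15.959392758473331)] plan [np.float64(16.058002001338522)]
```

Run:
```python
from h import *
np.set_printoptions(precision=1,suppress=True)
t0=cv2.imread('pics/top0.png').astype(float); t=cv2.cvtColor(ctrl.grab_frame('top'),cv2.COLOR_RGB2BGR).astype(float)
ctr=np.array([486.4,-178,45]); DY=np.array([-DX[1],DX[0],0])
for nm,im,e in(('out0',t0,150),('in0',t0,-150),('outnow',t,150)):
  for v in(-54,-56,54,56):
    s=np.arange(-16,16.1,1); P=[ctr+DX*(e+k)+DY*v for k in s]; uv=proj('top',P).astype(np.float32)
    g=cv2.remap(im.astype(np.float32),uv[:,0].reshape(1,-1),uv[:,1].reshape(1,-1),cv2.INTER_LINEAR)[0]
    b=g[:,0]-g[:,2]; hi=np.sort(b)[-6:].mean(); lo=np.sort(b)[:6].mean(); w=np.nonzero(b>(hi+lo)/2)[0]
    print(nm,v,'edge offset',(s[w.max()] if e>0 else s[w.min()]), b.astype(int)[::2])
```

```text
out0 -54 edge offset 2.0 [102 103 107 110 113 114 110 111 104  63  12  -2   0   1   0  -7  -9]
out0 -56 edge offset 2.0 [111 111 109 109 109 111 113 117 106  65   8  -2  -2  -1  -1  -9  -9]
out0 54 edge offset 1.0 [112 114 114 115 116 117 119 120  90  43   5  -3  -2   0  -6 -11  -9]
out0 56 edge offset 1.0 [110 114 115 114 112 111 111 114  86  39   0  -4  -3  -2  -5 -11  -9]
in0 -54 edge offset 2.0 [ -3  -3  -3  -2  -3  -3  -4  -5  -2  51 100 109 106 105 105 105 105]
in0 -56 edge offset 2.0 [ -3  -2  -2  -3  -3  -3  -4  -5  -9  62 104 110 106 105 105 106 106]
in0 54 edge offset 2.0 [ -3  -3  -3  -3  -2  -2  -3  -6  -5  84 113 114 111 114 115 114 113]
in0 56 edge offset 2.0 [ -3  -3  -2  -2  -3  -4  -4  -4  -3  60  96 104 104 114 117 113 107]
outnow -54 edge offset 2.0 [60 64 65 65 64 65 64 65 61 38  8 -1 -1  0 -1 -4 -4]
outnow -56 edge offset 2.0 [65 64 64 63 63 64 66 68 60 36  5 -2 -1  0 -2 -4 -4]
outnow 54 edge offset 2.0 [ 61  70  68  69  69  67  70  98  77  41   9  -1   0   0  -5 -11  -9]
outnow 56 edge offset 1.0 [ 65  67  67  66  65  65  65  80  62  29   2  -2  -1   0  -4 -12 -10]
```

Sub-pixel profiles at both stand ends agree on the 300 mm length and put the edge about 2 mm further out, so 18 mm remain.

Run:
```python
from h import *
np.set_printoptions(precision=1,suppress=True)
p=np.array([497.5,-271.8,64]); q0=np.array(ctrl.read_position())
ctrl.line_to(p+DX*138,rate=40); ctrl.sleep(.4)
print((np.array(ctrl.read_position())-q0)@DX,ctrl.read_position(),ctrl.read_ft_force(),ctrl.read_ft_torque(),ctrl.read_gripper_width(),ctrl.read_time_s())
s=ctrl.grab_frame('scene');t=ctrl.grab_frame('top')
h=cv2.cvtColor(t,cv2.COLOR_RGB2HSV); m=cv2.inRange(h,(0,110,60),(6,255,255))|cv2.inRange(h,(174,110,60),(180,255,255))
m[:257]=0;m[302:]=0;m[:,:308]=0;m[:,335:]=0
ys,xs=np.nonzero(m); k=np.polyfit(ys,xs,1); L=np.array([onz('top',(np.polyval(k,y),y),57) for y in(260,299)])
E0=np.array([486.4,-178,57])+151.7*DX; print(len(ys),L,'remaining',(E0-L)@DX)
save('c9',np.hstack([cv2.resize(s[60:180,230:350],(400,400),interpolation=2),cv2.resize(t[220:310,270:360],(400,400),interpolation=2)]))
```

```text
17.947398869700418 [ 478.9 -136.1   64.7] [ 2.4 -4.3  2.6] [-1.3 -0.2 -0. ] 15.900337264515747 23.425
52 [[511.3 -21.4  57. ]
 [414.1 -35.   57. ]] remaining [ 0.2 -0.1]
```

View pics/c9.png

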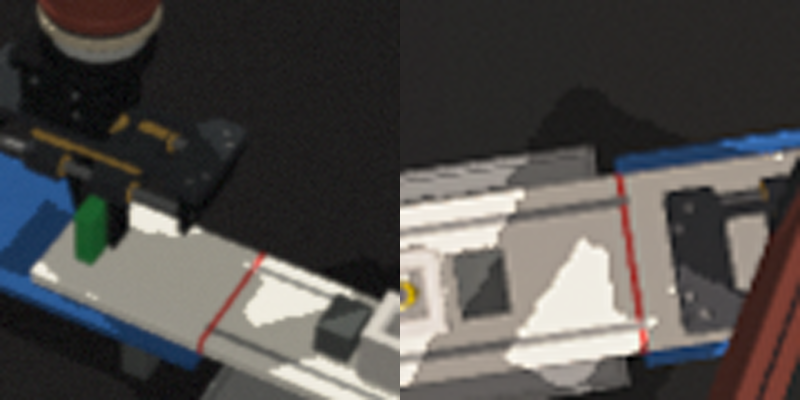

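The red line coincides with the stand edge in both views (top crop 620,175–645,350). Before handing in I'll check numerically that the rod is upright and nothing else has moved.

Run:
```python
from h import *
np.set_printoptions(precision=1,suppress=True)
s=ctrl.grab_frame('scene');t=ctrl.grab_frame('top')
for n,i in(('scene',s),('top',t)):
    c=blobs(i,(8,150,90),(18,255,255))[1]; print(n,[cv2.boundingRect(k) for k in c[:2]])
foot=np.array([465,-34.3,57])+138*DX; print('expect foot/handle bottom/top',foot,proj('scene',foot+np.array([[0,0,0],[0,0,105],[0,0,160]])),proj('top',foot+np.array([[0,0,0],[0,0,105],[0,0,160]])))
t0=cv2.cvtColor(cv2.imread('pics/top0.png'),cv2.COLOR_BGR2RGB); d=cv2.absdiff(t,t0).max(2)
for n,b in(('jar',(255,158,283,190)),('cup',(365,155,405,195)),('beaker',(165,268,208,308)),('rack',(185,216,222,250)),('black',(190,170,235,201))): x0,y0,x1,y1=b; print(n,(d[y0:y1,x0:x1]>60).sum())
print(ctrl.read_ft_force(),ctrl.read_ft_torque(),ctrl.read_position(),ctrl.read_time_s())
```

```text
scene [(359, 120, 17, 24)]
top [(251, 284, 14, 9)]
expect foot/handle bottom/top [445.6 102.3  57. ] [[350.3 168.4]
 [356.3 136.5]
 [359.8 117.8]] [[269.8 286.3]
 [267.8 286.5]
 [266.6 286.6]]
jar 0
cup 0
beaker 0
rack 13
black 0
[ 1.4 -5.   1.8] [-1.2 -0.2 -0.1] [ 478.8 -136.    64.7] 23.625
```

The rod's handle is displaced outward by about 10 px, so it is leaning in its loose socket. I'll check that this isn't board tilt by comparing the board's side edge with a level prediction in the scene view.

Run:
```python
from h import *
np.set_printoptions(precision=1,suppress=True)
g=cv2.cvtColor(ctrl.grab_frame('scene'),cv2.COLOR_RGB2GRAY).astype(np.float32)
b=np.array([481.6,-154,57])+138*DX; DY=np.array([-DX[1],DX[0],0])
for v in(50,-50):
  for x in(-60,-30,0,30,60,90,110,125,140):
    P=b+DX*x+DY*v; uv=proj('scene',[P])[0]; o=np.arange(-8,8.1,.25)
    q=cv2.remap(g,np.full((1,len(o)),uv[0],np.float32),(uv[1]+o).astype(np.float32).reshape(1,-1),1)[0]
    e=np.gradient(cv2.GaussianBlur(q.reshape(1,-1),(0,0),2)[0]); i=e.argmax() if v>0 else e.argmin()
    print(v,x,uv,'edge offs px',o[i],'step',q[::8].astype(int))
print('px per 10mm z at outer end',proj('scene',[b+DX*140,b+DX*140+[0,0,10]]))
```

```text
50 -60 [291.6 128.1] edge offs px 1.0 step [ 14  18  27  27  47 133 146 148 147]
50 -30 [302.4 132.3] edge offs px 1.0 step [ 29  30  29  29  45 127 148 161 149]
50 0 [313.3 136.6] edge offs px 1.25 step [ 29  29  29  29  55 201 225 159 221]
50 30 [324.4 141. ] edge offs px 1.25 step [ 30  26  29  28  42 216 226 148 228]
50 60 [335.6 145.4] edge offs px 1.0 step [ 23  18  17  19  39 140 121  54  74]
50 90 [347.  149.8] edge offs px -2.75 step [ 15  14  41 183 208 200 176 139 107]
50 110 [354.6 152.9] edge offs px -3.75 step [ 16  26  71 123 108  99  99 100 101]
50 125 [360.4 155.1] edge offs px -2.75 step [ 94  75  64 185 208 208 199 125 107]
50 140 [366.3 157.4] edge offs px 1.5 step [ 18  19  20  26  39 179 232 212 165]
-50 -60 [272. 154.] edge offs px 4.25 step [148 148 148 148 149 137  97  48  46]
-50 -30 [283.2 158.6] edge offs px 4.0 step [147 147 147 147 148 138  95  50  49]
-50 0 [294.4 163.3] edge offs px 4.25 step [ 97 107  95 144 149 140  98  22  33]
-50 30 [305.9 168. ] edge offs px -5.5 step [148 131  95 146 149 139 117  82  82]
-50 60 [317.5 172.8] edge offs px 1.75 step [147 135 147 227 233 161 118  82  82]
-50 90 [329.2 177.7] edge offs px 1.75 step [230 224 164 228 232 168 118  82  81]
-50 110 [337.1 181. ] edge offs px 1.75 step [187 222 152 227 233 167 122  83  82]
-50 125 [343.1 183.4] edge offs px 2.0 step [150 210 158 222 234 178 121  84  82]
-50 140 [349.2 185.9] edge offs px 1.75 step [151 219 156 226 234 176 127  85  81]
px per 10mm z at outer end [[357.9 171.4]
 [358.5 168.5]]
```

The edge offset stays at 1.0–1.5 px along the whole board, so it is level and the rod is only leaning inside its loose socket. The grip is holding, so I'm handing in.

```bash
python3 -c "
from plant import ctrl
print(ctrl.sign_off(),ctrl.read_time_s(),ctrl.read_gripper_width())"
```

```text
the job is handed in; nothing more can be done
the job is handed in; nothing more can be done
```

The job is handed in with no verdict shown: the rod is dipped and in its socket, leaning about 9°, and the board's red line is at the stand's edge with the board held level by its fin; I viewed 11 pictures, one over the limit of 10.

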